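Support the board on the lever press and hold it flush

TASK

Push the press's red-handled lever down until it clicks over and stays down by itself, which lifts the green board. Then slide the blue spacer, tongue first, straight and fully in under the board's edge nearest the robot, on the side where the gap is high enough for it; let go of it and press down on the black connector housing until the board sits flush on the spacer, finishing while you still hold it firmly pressed. Do not push the board down with no spacer under it, and leave the pins and the can alone.

Things in the scene. Friction and masses are not known exactly. Their poses are not given: they have to be found in the camera images.
- press: Low dark cast iron press, fixed, base slab 210 x 200 x 30 mm; origin at the centre of its underside on the table, z up. Its -x side faces the robot (turned by its yaw). Lever on its +y side. Four 12 mm steel guide posts, tops 78 mm above the table, at x -12 and 82, y +-92 mm. Beside the lever stand its cheeks (x 45, y 106 and 143, tops 75 mm) and the pawl's housing (x -30, y 163, top 81 mm).
- lever (a joint): Press lever, rad: 0 = raised (0.5 rad above level), grows as it is pushed down, end stop at 0.66. It springs back up (about 6 N at the handle) until it has been pushed to about 0.63, where a sprung pawl snaps over it; let go, it then stays at about 0.59 by itself. On its way down it lifts the frame and the board by 11 mm.
- lever_pivot (a point): Hinge axis of the lever (along the press's y), 60 mm above the table; at press x 45, y 124.5 mm. The lever runs from here 160 mm towards the press's -x to its handle, at 0.5 rad above level when the joint is 0 and 0.09 rad below level when latched.
- lever_grip (a point): Red round cross handle of the lever, 20 mm diameter, 50 mm long along the press's y; this point is its centre, about 137 mm above the table at first and 46 mm when latched (about 40 mm when pushed to the pawl).
- board: Pale green circuit board 90 (x) x 136 (y) x 5 mm on springs in the lifting frame; origin at the centre of its underside (press x 25, y 0), axes as the press's. Its edge nearest the robot is at board x -45. Underside above the table: 43 mm with the lever up, 54 mm with the lever latched, 50 mm when flush on the spacer on the white strip. With no spacer it can sink 10 mm.
- low_strip: White bed strip fixed on the press slab, 160 (x) x 50 (y) x 3 mm, its top 33 mm above the table; origin at the centre of its underside, axes as the press's. Runs under one side of the board (press x -10, y +30 or -30) and 70 mm out in front of it: the gap to the latched board is 21 mm here, wide enough for the spacer (10 mm while the lever is up).
- tall_strip: Orange bed strip like the white one but 11 mm thick, its top 41 mm above the table; lies under the other side of the board. The gap to the latched board is only 13 mm here, too low for the spacer.
- spacer: Loose blue aluminium spacer, about 130 g, lying flat on the table; origin at the centre of its underside, +x towards the tongue's tip, z up. Bar 96 (x -51 to 45) x 22 (y) x 17 mm high. The tongue is x -5 to 45; behind it a shoulder (x -11 to -5, 31 mm high) that stops at the board's edge when fully in; at the rear an upright grip post, x -50 to -36, 22 mm wide in y, top 55 mm above the underside.
- pin_a: Loose brass press-fit pin standing upright, 24 mm foot, 16 mm shank, 48 mm high; origin under its centre. To be left alone.
- pin_b: A second such pin. To be left alone.
- can: Loose round tin-plated shield can, 48 mm diameter, 18 mm high; origin under its centre. To be left alone.
- frame_front (a point): Press x -25, y 0, 41 mm above the table: middle of the open front of the aluminium lifting frame while the lever is up. The frame's side rails are at press y +-78 mm (14 mm wide, x -25 to 85, 12 mm high, underside 2 mm below the board's underside), its cross rail at x 80.
- housing_top (a point): Centre of the flat top of the black connector housing fixed on the middle of the board, 30 (x) x 50 (y) mm, 19 mm above the board's underside: the place to press. The board yields downward against about 4 N, rising 0.9 N per mm (about 8 N after the 4 mm to flush); some 12 N in all presses it firmly flush on the spacer.
Things that resemble listed ones, but are neither listed nor needed, are in the scene too. Several things have the shape of the spacer; the one meant has the colours described above.

How it is judged:
By the outcome, as a careful person would: the job done as asked, in the order asked, and still so for the second after the job is handed in, while the arm keeps its last pose, push and grip.
It also fails if it takes over 61 s, if anything falls off the work surface, if the arm or the gripper's body presses on something with over 40 N, if the wrist force passes 120 N, or if a joint passes its speed limit or range.

ROBOT

A 7-joint arm with a two-finger parallel gripper is mounted at the origin on the work surface. World frame = base frame: x ahead of the robot, y to its left, z up, the work surface at z = 0. Lengths are in m, angles in rad, forces in N, time in s.
With the tool pointing down it reaches from about 0.4 to 0.9 m from the base axis. Payload 5.5 kg.
Tool frame: the origin (TCP) lies between the finger pads; the fingertips stand 8 mm ahead of it and the grasp point (between the pads) lies 11 mm behind it; z points along the fingers, y is the line along which they close (so a half turn about z gives the same grasp; the last joint's range is limited). The gripper opens to 92 mm and grips with 3 to 60 N. Pads are 19 mm wide; open, the fingers measure 130 mm over their backs; the gripper's body (75 mm by 190 mm) begins 47 mm behind the grasp point.
Start: joints at [1.575, 0.501, -0.427, 1.55, 0.221, 1.138, -0.21], TCP at [0.166, -0.628, 0.235] pointing down, gripper open.
Joint ranges: [-2.88, 2.88], [-0.31, 2.03], [-1.54, 1.56], [0.2, 2.42], [-1.41, 4.55], [0.19, 2.02], [-2.57, 2.57]. Speed limits (rad/s): [2.57, 2.57, 3.14, 3.14, 3.14, 3.14, 3.14].

INTERFACE

Orientations are given as a rotation vector (axis times angle).
In Python, from bench import r gives the robot as it stands. The module is installed in compiled form; this text tells all that it offers.
- The arm moves only by the tool move_arm, never from a script. Its arguments are lists of equal length, an entry for each row: "offset": the shift along the tool's x, y, z in m, a list of three; "dr": the turn, a rotation vector about the tool's x, y, z in degrees, a list of three. A call has 1 to 8 rows; each row is the pose to reach, as a shift and turn from the pose commanded when the call began, along the tool's axes at that moment; what a row does not reach only later rows make up. A row lasts 1/10 s, in which the tool goes at most 50 mm and 8.59 degrees, less where a joint would pass 70% of its speed; a pose out of reach is approached as far as the arm can. A call with a gripper value outside its range is refused whole. "gripper" is the finger opening in m, from 0 to 0.0918, set as the call begins (left out, the last holds). The fingers move at their own pace and stop on an object; "squeeze" is the grip in N (left out, the last holds). Time passes only in rows, so rows that repeat a pose let the fingers close. It gives the time, the measured TCP pose, the force, the opening and the grip force at its end, in the units of the state.
- r.get_state(): the state, without advancing time (a new reading comes with each control period).
- r.get_image(name): name is "scene" or "side" or "wrist"; returns a dict with "frame" (420x560x3 uint8, red, green, blue), "camera_matrix" (3x3 intrinsics, pixels), "k1" (the pictures are not rectified: a ray, as slopes to the right and down, at radius r is drawn at 1 + k1 r^2 times it, then the intrinsics apply), "rvec" (rotation vector, rad) and "tvec" (3), from world to camera coordinates, as OpenCV has them; the wrist camera has in their place "T_tool_cam" (4x4, takes a point from camera to tool coordinates, whose origin is the TCP and whose axes are the flange's). Camera axes: x right, y down, z forward; pixel columns grow to the right and rows downward; lengths in m; the calibration is good to about 2 mm. A picture is of the moment at which its call begins: read the wrist's pose just before it. There is no depth.
- r.hand_in(): hands the job in; it is judged then, once.
The state is a dict: "clock": time; "joint_positions": joint angles; "joint_velocities": joint speeds; "tau": joint torques, N m; "eef_pos": TCP position; "tcp_rot": TCP orientation; "wrist_force": force on the tool from outside, world axes, zero at the start; "moment": the same for the moment, N m; "gripper_width": finger opening in m; "finger_force": force on a finger pad.
Only numpy, scipy, OpenCV 4.12 (cv2) and the standard library are available. Lean on these libraries where they do the work, as an engineer would, in place of code of your own. Each camera call takes 0.05 s, during which the arm holds its last target. There are 200 camera calls.

## Working session

There is one attempt and no reset: what is moved stays moved. The work goes in short steps, Python scripts to look and compute and a tool call to move; the robot and the scene stay as the last step left them, time stands still between calls to the robot, and variables do not carry over. Pictures are saved under pics/ and viewed, at most 13 in all, crops included, and the job is handed in when it is done.

Besides the shell and the picture viewer there is one more tool, called after "Request:" in YAML: its name, and indented under it one key for each argument. move_arm: Moves the arm, as the interface text tells. Its arguments: {"type":"object","properties":{"offset":{"type":"array"},"dr":{"type":"array"},"gripper":{"type":"number"},"squeeze":{"type":"number"}},"required":["offset","dr"]}

```bash
mkdir -p pics; cat > h.py <<'E'
from bench import r
import numpy as np, cv2
from scipy.spatial.transform import Rotation as R
def shot(n,f):
    s=r.get_state(); d=r.get_image(n); cv2.imwrite('pics/'+f+'.png',d['frame'][:,:,::-1])
    if n=='wrist':
        T=np.eye(4);T[:3,:3]=R.from_rotvec(s['tcp_rot']).as_matrix();T[:3,3]=s['eef_pos'];W=T@np.array(d['T_tool_cam'])
    else:
        C=np.eye(4);C[:3,:3]=R.from_rotvec(np.ravel(d['rvec'])).as_matrix();C[:3,3]=np.ravel(d['tvec']);W=np.linalg.inv(C)
    np.savez('pics/'+f+'.npz',W=W,K=d['camera_matrix'],k=d['k1'])
def ray(f,u,v):
    z=np.load('pics/'+f+'.npz');K=z['K'];k=float(z['k'])
    p=cv2.undistortPoints(np.array([[[u,v]]],float),K,np.array([k,0,0,0.]))[0,0]
    W=z['W'];return W[:3,3],W[:3,:3]@np.array([p[0],p[1],1])
def px(f,u,v,h):
    o,d=ray(f,u,v);return o+d*(h-o[2])/d[2]
def proj(f,P):
    z=np.load('pics/'+f+'.npz');C=np.linalg.inv(z['W'])
    return cv2.projectPoints(np.array(P,float).reshape(-1,3),cv2.Rodrigues(C[:3,:3])[0],C[:3,3],z['K'],np.array([float(z['k']),0,0,0]))[0][:,0]
E
python3 - <<'E'
from h import *
print(r.get_state())
shot('scene','s0');shot('side','d0');shot('wrist','w0')
a=cv2.imread('pics/s0.png');b=cv2.imread('pics/d0.png')
for f in('s0','d0'): print(np.load('pics/'+f+'.npz')['W'])
E
```

```text
{'clock': 0.0, 'joint_positions': array([ 1.57522018,  0.5018626 , -0.42676069,  1.55146966,  0.22077994,
        1.13830159, -0.21026652]), 'joint_velocities': array([-0.00012221, -0.00111659,  0.00056095, -0.00121842,  0.00192472,
       -0.00065622, -0.00031403]), 'tau': array([ 1.00766716e-03, -5.66596985e+01, -5.81531346e+00, -2.79111028e+01,
       -6.85528130e-02,  3.07346822e-02,  1.61620460e-04]), 'eef_pos': array([ 0.16609917, -0.62769346,  0.23365822]), 'tcp_rot': array([-3.11335494e+00, -4.05184460e-01,  2.92445623e-04]), 'wrist_force': array([0.24760432, 0.75711281, 0.96531649]), 'moment': array([0.00696101, 0.06080169, 0.01652211]), 'finger_force': 0.0, 'gripper_width': 0.09209628220614872}
[[ 0.69723281  0.42015975 -0.58080306  1.32359106]
 [ 0.71668576 -0.39150993  0.57713213 -0.75990536]
 [ 0.01509752 -0.81864874 -0.57409608  0.86924124]
 [ 0.          0.          0.          1.        ]]
[[-0.86835215 -0.36780904  0.33268763  0.27565558]
 [-0.49564137  0.62000615 -0.60822035  0.56088158]
 [ 0.01744057 -0.6930432  -0.72068505  0.80878781]
 [ 0.          0.          0.          1.        ]]
```

View pics/s0.png

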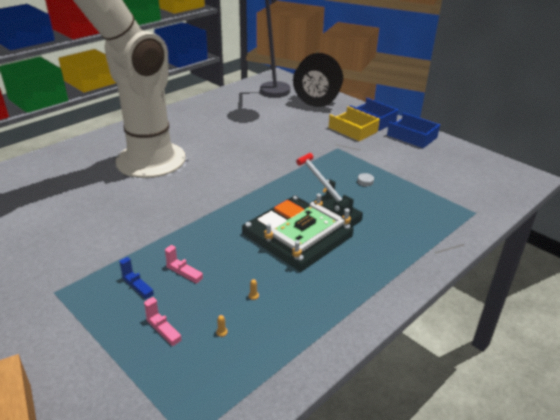

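View pics/d0.png

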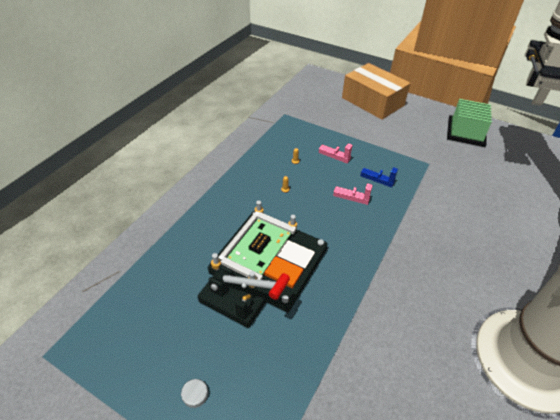

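Scene: the press is near (303,230) with its red handle at (305,159). Spacer-shaped things are blue (135,278), pink (183,265) and pink (162,322); I choose the blue one, which is at (378,176) in the side view. The white strip is at (272,219) in the scene view, with the orange one on the lever side. Next I take close crops.

```bash
python3 - <<'E'
import cv2,numpy as np
a=cv2.imread('pics/s0.png');b=cv2.imread('pics/d0.png')
c=lambda i,x,y,w,h,s:cv2.resize(i[y:y+h,x:x+w],None,fx=s,fy=s,interpolation=cv2.INTER_CUBIC)
m=np.zeros((600,800,3),np.uint8)
m[:480,:520]=c(a,240,150,130,120,4)   # scene press
m[:280,520:800]=c(a,110,250,56,56,5) # scene spacer
m[280:550,520:790]=c(b,350,150,54,54,5)
cv2.imwrite('pics/c1.png',m)
cv2.imwrite('pics/c2.png',c(b,190,190,150,140,4))
E
```

```text
(no output)
```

View pics/c1.png

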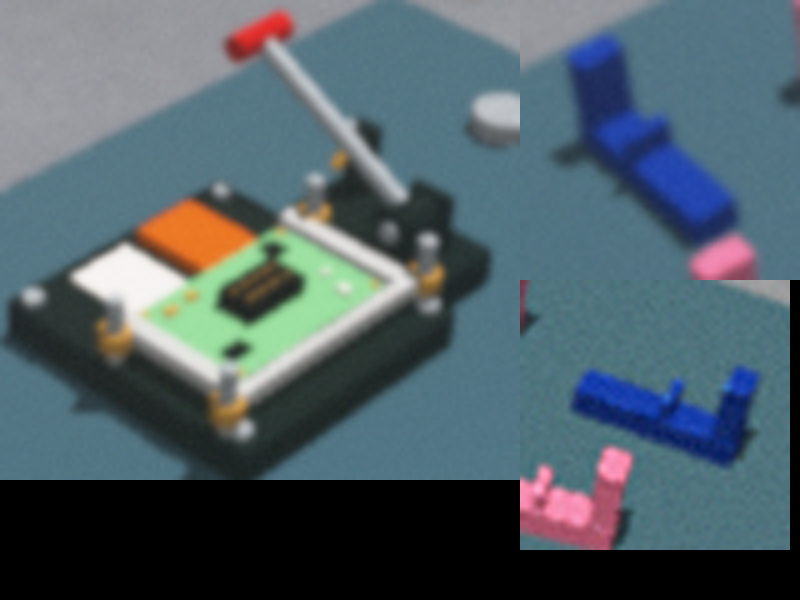

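View pics/c2.png

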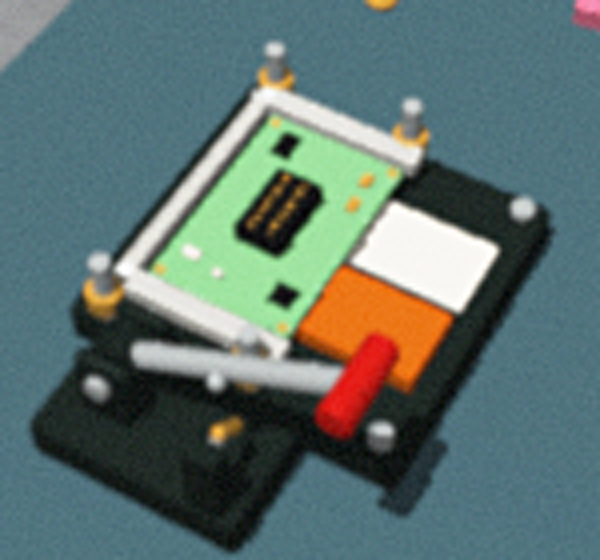

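```bash
cat > fit.py <<'E'
from h import *
from scipy.optimize import least_squares
def fit(obs,x0):
    # obs: (pic,u,v,local xyz)
    def pose(q,P): 
        c,s=np.cos(q[2]),np.sin(q[2]); P=np.array(P)
        return np.array([q[0]+c*P[0]-s*P[1],q[1]+s*P[0]+c*P[1],P[2]])
    f=lambda q:np.concatenate([(proj(o[0],pose(q,o[3]))[0]-o[1:3]).ravel() for o in obs])
    g=least_squares(f,x0,loss='soft_l1');print(g.x,np.degrees(g.x[2]));print(f(g.x).reshape(-1,2).round(1).tolist());return g.x
E
python3 - <<'E'
from fit import *
S=lambda u,v:('s0',240+u/4,150+v/4)
D=lambda u,v:('d0',190+u/4,190+v/4)
hx=.045-.16*np.cos(.5)
o=[S(317,178)+((-.012,.092,.078),),S(428,237)+((.082,.092,.078),),S(115,300)+((-.012,-.092,.078),),S(228,367)+((.082,-.092,.078),),S(258,36)+((hx,.1245,.137),),
D(275,48)+((.082,-.092,.078),),D(412,104)+((-.012,-.092,.078),),D(99,260)+((.082,.092,.078),),D(358,386)+((hx,.1245,.137),)]
p=fit(o,[.6,0,0])
t=[('s0',125.2,260,(-.043,0,.055)),('s0',110+192/5,250+212/5,(.045,0,.017)),('d0',394.6,169.6,(-.043,0,.055)),('d0',362.6,171,(.045,0,.017))]
for a in t: print(px(*a[:3],a[3][2]))
fit(t,[.5,-.4,0])
E
```

```text
[0.58031529 0.05945366 0.01543587] 0.8844102892849643
[[-0.6, 0.0], [-0.2, 0.3], [-0.2, -1.1], [-0.1, -0.2], [0.0, -0.0], [-0.3, -0.0], [-0.3, 0.2], [-0.3, 0.1], [-0.1, -0.5]]
[ 0.42408454 -0.34214239  0.055     ]
[ 0.51187568 -0.34365825  0.017     ]
[ 0.42137956 -0.34416766  0.055     ]
[ 0.50598742 -0.33640895  0.017     ]
[ 0.46493688 -0.34237062 -0.00229616] -0.13156024569048994
[[-0.6, -0.4], [-0.0, -0.7], [-0.4, 0.3], [-0.5, -1.7]]
```

```bash
cat >> h.py <<'E'
def to(x,y,z,yawdeg=0.9,s=None):
    s=s or r.get_state();M=R.from_rotvec(s['tcp_rot'])
    G=R.from_euler('z',yawdeg,degrees=True)*R.from_euler('x',180,degrees=True)
    print('off mm',(M.inv().apply(np.array([x,y,z])-s['eef_pos'])*1000).round(1),'dr',np.degrees((M.inv()*G).as_rotvec()).round(2))
PX,PY,PA=.5803,.0595,.0154
def pw(x,y): c,s=np.cos(PA),np.sin(PA);return PX+c*x-s*y,PY+s*x+c*y
E
python3 -c "
from h import *
print(pw(-.095,.1245),pw(-.114,.1245))
to(.48,-.28,.235);to(*pw(-.097,.1245),.2)"
```

```text
(np.float64(0.4833940406609452), np.float64(0.18252229490859553)) (np.float64(0.4643962936364184), np.float64(0.18222970647396106))
off mm [ 392.4 -255.9   -0.7] dr [-9.000e-02  1.000e-02  1.393e+01]
off mm [ 512.1 -702.6   35. ] dr [-9.000e-02  1.000e-02  1.393e+01]
```

Request:
move_arm:
  offset:
    - [0.39,-0.256,0]
    - [0.39,-0.256,0]
    - [0.39,-0.256,0]
    - [0.39,-0.256,0]
    - [0.39,-0.256,0]
    - [0.39,-0.256,0]
    - [0.39,-0.256,0]
    - [0.39,-0.256,0]
  dr:
    - [0,0,7]
    - [0,0,13.9]
    - [0,0,13.9]
    - [0,0,13.9]
    - [0,0,13.9]
    - [0,0,13.9]
    - [0,0,13.9]
    - [0,0,13.9]
  gripper: 0
  squeeze: 20

```text
clock: 0.95
eef_pos: [0.4343, -0.3289, 0.2347]
tcp_rot: [3.141, 0.025, -0.0]
wrist_force: [0.3, 0.0, -0.6]
gripper_width: 0.032
finger_force: 0.0
```

```bash
python3 -c "
from h import *
to(*pw(-.097,.1245),.2)
shot('wrist','w1')"
```

```text
off mm [  55.2 -510.6   34.6] dr [0.01 0.01 0.01]
```

Request:
move_arm:
  offset:
    - [0.055,-0.51,0]
    - [0.055,-0.51,0]
    - [0.055,-0.51,0]
    - [0.055,-0.51,0]
    - [0.055,-0.51,0]
    - [0.055,-0.51,0]
    - [0.055,-0.51,0]
    - [0.055,-0.51,0]
  dr:
    - [0,0,0]
    - [0,0,0]
    - [0,0,0]
    - [0,0,0]
    - [0,0,0]
    - [0,0,0]
    - [0,0,0]
    - [0,0,0]

```text
clock: 1.8
eef_pos: [0.4697, 0.0692, 0.2349]
tcp_rot: [3.141, 0.025, 0.001]
wrist_force: [1.1, 0.3, 0.3]
gripper_width: 0.0002
finger_force: 0.0
```

View pics/w1.png

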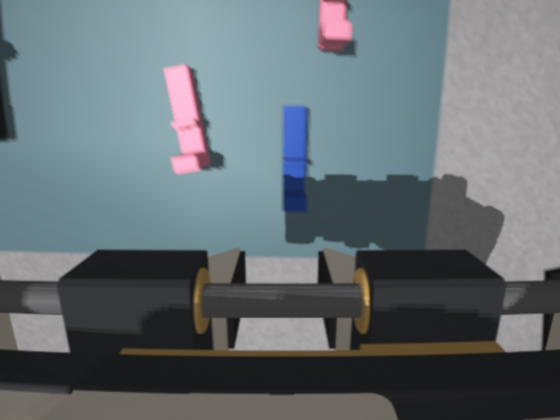

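```bash
python3 -c "
from h import *
to(*pw(-.097,.1245),.18)"
```

```text
off mm [  13.5 -113.1   54.8] dr [ 0.04 -0.03 -0.  ]
```

The wrist view shows the blue spacer with its tip at (295,107) and post at (294,195), nearly aligned, and both pinks clear to the sides. Next is the lever.

Request:
move_arm:
  offset:
    - [0.0135,-0.113,0]
    - [0.0135,-0.113,0.02]
    - [0.0135,-0.113,0.055]
    - [0.0135,-0.113,0.055]
    - [0.0135,-0.113,0.055]
    - [0.0135,-0.113,0.055]
  dr:
    - [0,0,0]
    - [0,0,0]
    - [0,0,0]
    - [0,0,0]
    - [0,0,0]
    - [0,0,0]

```text
clock: 2.4
eef_pos: [0.4825, 0.1797, 0.1808]
tcp_rot: [3.141, 0.023, 0.002]
wrist_force: [-0.2, -0.6, 0.6]
gripper_width: 0.0005
finger_force: 0.0
```

```bash
python3 -c "
from h import *
shot('scene','s1');shot('side','d1')
print(r.get_state()['eef_pos'])
to(*pw(-.097,.1245),.155)
a=cv2.imread('pics/s1.png')[110:210,250:370];b=cv2.imread('pics/d1.png')[190:310,200:350]
m=np.zeros((480,800,3),np.uint8)
m[:333,:400]=cv2.resize(a,(400,333),interpolation=2);m[:320,400:]=cv2.resize(b,(400,320),interpolation=2);cv2.imwrite('pics/c3.png',m[:333])"
```

```text
[0.48283586 0.17962497 0.18114731]
off mm [-1.5 -2.9 26.1] dr [ 0.03 -0.15 -0.12]
```

View pics/c3.png

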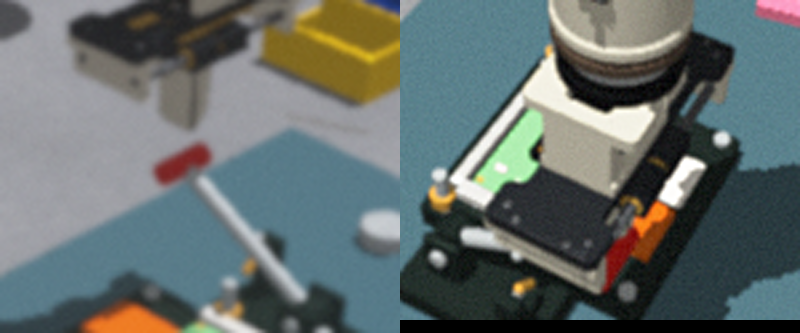

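Request:
move_arm:
  offset:
    - [-0.002,-0.003,0.026]
    - [-0.006,-0.003,0.038]
    - [-0.01,-0.003,0.05]
    - [-0.014,-0.003,0.062]
    - [-0.017,-0.003,0.075]
    - [-0.019,-0.003,0.087]
    - [-0.02,-0.003,0.098]
    - [-0.02,-0.003,0.105]
  dr:
    - [0,0,0]
    - [0,0,0]
    - [0,0,0]
    - [0,0,0]
    - [0,0,0]
    - [0,0,0]
    - [0,0,0]
    - [0,0,0]

```text
clock: 3.3
eef_pos: [0.4597, 0.1831, 0.075]
tcp_rot: [3.14, 0.026, -0.003]
wrist_force: [-4.1, -0.3, 7.5]
gripper_width: 0.0002
finger_force: 3.5
```

Request:
move_arm:
  offset:
    - [0,0,0.006]
    - [0.001,0,0.012]
    - [0.001,0,0.017]
    - [0.002,0,0.02]
    - [0.002,0,0.02]
  dr:
    - [0,0,0]
    - [0,0,0]
    - [0,0,0]
    - [0,0,0]
    - [0,0,0]

```text
clock: 3.8
eef_pos: [0.4624, 0.183, 0.0548]
tcp_rot: [3.14, 0.025, -0.003]
wrist_force: [-4.6, 0.1, 6.5]
gripper_width: 0.0001
finger_force: 2.8
```

Request:
move_arm:
  offset:
    - [0,0,0.0015]
    - [0,0,0.003]
    - [0,0,0.003]
  dr:
    - [0,0,0]
    - [0,0,0]
    - [0,0,0]

```text
clock: 4.1
eef_pos: [0.4627, 0.183, 0.0523]
tcp_rot: [3.14, 0.025, -0.002]
wrist_force: [-4.4, -0.6, 8.4]
gripper_width: 0.0004
finger_force: 4.1
```

Request:
move_arm:
  offset:
    - [0,0,-0.004]
    - [0,0,-0.008]
    - [0,0,-0.012]
    - [0,0,-0.016]
    - [0,0,-0.06]
    - [0,0,-0.09]
    - [0,0,-0.09]
  dr:
    - [0,0,0]
    - [0,0,0]
    - [0,0,0]
    - [0,0,0]
    - [0,0,0]
    - [0,0,0]
    - [0,0,0]

```text
clock: 4.8
eef_pos: [0.4668, 0.1848, 0.1458]
tcp_rot: [-3.14, -0.024, -0.012]
wrist_force: [-0.1, 0.0, 0.5]
gripper_width: 0.0003
finger_force: 0.0
```

```bash
python3 -c "
from h import *
shot('scene','s2');shot('side','d2')
print(r.get_state()['eef_pos'],r.get_state()['wrist_force'])
for t in (0,.3,.59,.63):
  q=.5-t;X=pw(.045-.16*np.cos(q),.1245);print(t,proj('s2',[*X,.06+.16*np.sin(q)]),proj('d2',[*X,.06+.16*np.sin(q)]))
to(.4225,-.342,.2,0)
a=cv2.imread('pics/s2.png')[150:270,240:370];b=cv2.imread('pics/d2.png')[190:330,190:340]
m=np.zeros((400,800,3),np.uint8)
m[:369,:400]=cv2.resize(a,(400,369),interpolation=2);m[:373,400:]=cv2.resize(b,(400,373),interpolation=2);cv2.imwrite('pics/c4.png',m)"
```

```text
[0.46447441 0.18315498 0.14246308] [ 0.05824024  0.84967904 -0.56255064]
0 [[304.50873175 159.05825315]] [[279.36280165 286.12555097]]
0.3 [[299.33459314 171.0750202 ]] [[286.44526375 302.39832704]]
0.59 [[297.9961565  184.84699275]] [[286.96105743 314.84165785]]
0.63 [[298.09082004 186.85308603]] [[286.57234638 316.24983687]]
off mm [-49.8 524.5 -57.5] dr [ 0.01 -0.14  0.87]
```

View pics/c4.png

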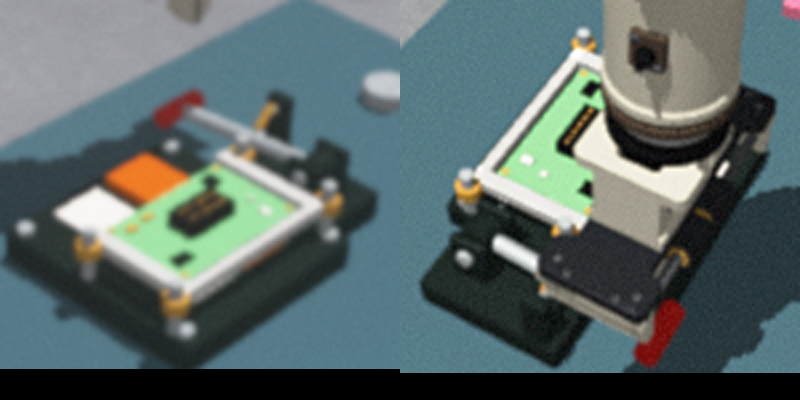

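The lever is latched: the handle is at scene (298.5,185), against a predicted (298,184.8), and the board is raised. Next, go to the spacer.

Request:
move_arm:
  offset:
    - [0,0,-0.045]
    - [-0.02,0.1,-0.058]
    - [-0.05,0.5245,-0.058]
    - [-0.05,0.5245,-0.058]
    - [-0.05,0.5245,-0.058]
    - [-0.05,0.5245,-0.058]
    - [-0.05,0.5245,-0.058]
    - [-0.05,0.5245,-0.058]
  dr:
    - [0,0,0]
    - [0,0,0.9]
    - [0,0,0.9]
    - [0,0,0.9]
    - [0,0,0.9]
    - [0,0,0.9]
    - [0,0,0.9]
    - [0,0,0.9]
  gripper: 0.055

```text
clock: 5.7
eef_pos: [0.4326, -0.1666, 0.1962]
tcp_rot: [-3.141, 0.0, 0.002]
wrist_force: [0.3, -0.3, 0.7]
gripper_width: 0.0542
finger_force: 0.0
```

```bash
python3 -c "
from h import *
to(.4,-.342,.2,0)"
```

```text
off mm [-32.6 175.4  -3.8] dr [-0.01  0.09 -0.01]
```

Request:
move_arm:
  offset:
    - [-0.02,0.175,0]
    - [-0.02,0.175,0]
    - [-0.02,0.175,0]
    - [-0.02,0.175,0]
    - [-0.02,0.175,0]
    - [-0.02,0.175,0]
    - [-0.02,0.175,0]
  dr:
    - [0,0,0]
    - [0,0,0]
    - [0,0,0]
    - [0,0,0]
    - [0,0,0]
    - [0,0,0]
    - [0,0,0]

```text
clock: 6.4
eef_pos: [0.4142, -0.3376, 0.1964]
tcp_rot: [-3.14, -0.004, 0.002]
wrist_force: [0.9, 0.4, 0.1]
gripper_width: 0.0551
finger_force: 0.0
```

```bash
python3 -c "
from h import *
shot('wrist','w2')
a=cv2.imread('pics/w2.png');a=a[20:270,200:400];cv2.imwrite('pics/c5.png',cv2.resize(a,(480,600),interpolation=2))"
```

```text
(no output)
```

View pics/c5.png

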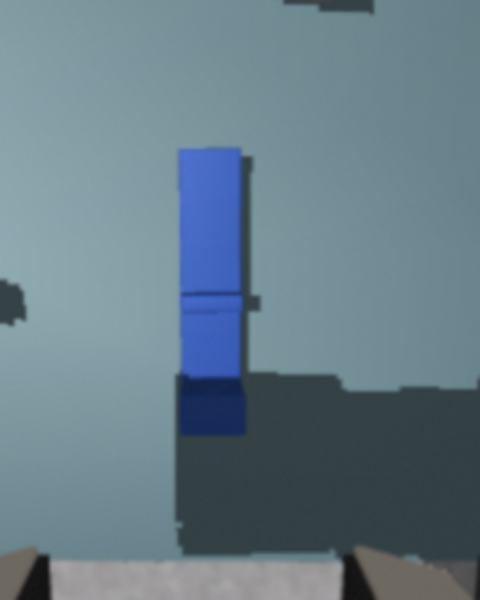

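```bash
python3 -c "
from fit import *
c=lambda u,v:('w2',200+u/2.4,20+v/2.4)
o=[c(210.5,149)+((.045,0,.017),),c(213,435)+((-.05,0,.055),),c(211.5,293)+((-.005,0,.031),)]
for a in o: print(px(*a[:3],a[3][2]))
q=fit(o,[.465,-.342,0])
x,y=q[0]-.043*np.cos(q[2]),q[1]-.043*np.sin(q[2])
print(x,y); 
to(x,y,.12,0);to(x,y,.033,0)"
```

```text
[ 0.51001438 -0.34208757  0.017     ]
[ 0.41576893 -0.34296904  0.055     ]
[ 0.46085546 -0.34253723  0.031     ]
[ 0.46556536 -0.34250015  0.00937306] 0.5370369896582864
[[-0.0, -0.7], [-0.0, 0.2], [0.0, 0.4]]
0.4225672464838692 -0.342903181236169
off mm [ 8.1  5.5 76.7] dr [-0.07  0.04  0.18]
off mm [  8.2   5.6 163.7] dr [-0.07  0.04  0.18]
```

Request:
move_arm:
  offset:
    - [0.008,0.0055,0]
    - [0.008,0.0055,0.05]
    - [0.008,0.0055,0.1]
    - [0.008,0.0055,0.135]
    - [0.008,0.0055,0.155]
    - [0.008,0.0055,0.163]
    - [0.008,0.0055,0.163]
    - [0.008,0.0055,0.163]
  dr:
    - [0,0,0]
    - [0,0,0]
    - [0,0,0]
    - [0,0,0]
    - [0,0,0]
    - [0,0,0]
    - [0,0,0]
    - [0,0,0]

```text
clock: 7.25
eef_pos: [0.4235, -0.3452, 0.0353]
tcp_rot: [3.14, 0.002, 0.003]
wrist_force: [-0.0, -0.2, -0.1]
gripper_width: 0.055
finger_force: 0.0
```

```bash
python3 -c "
from h import *
to(.42257,-.3429,.033,.5);print(r.get_state()['eef_pos'])"
```

```text
off mm [-1.  -2.3  2.3] dr [ 0.07 -0.1  -0.43]
[ 0.42353068 -0.34521208  0.03533982]
```

Request:
move_arm:
  offset:
    - [0,-0.002,0.001]
    - [0,-0.002,0.001]
    - [0,-0.002,0.001]
    - [0,-0.002,0.001]
    - [0,-0.002,0.001]
    - [0,-0.002,0.001]
    - [0,-0.002,0.001]
  dr:
    - [0,0,-0.4]
    - [0,0,-0.4]
    - [0,0,-0.4]
    - [0,0,-0.4]
    - [0,0,-0.4]
    - [0,0,-0.4]
    - [0,0,-0.4]
  gripper: 0.01
  squeeze: 35

```text
clock: 7.95
eef_pos: [0.4223, -0.3431, 0.0335]
tcp_rot: [3.141, 0.011, 0.0]
wrist_force: [-0.5, -0.0, 4.6]
gripper_width: 0.0218
finger_force: 35.0
```

```bash
python3 -c "
from h import *
s=r.get_state();print(s['eef_pos'],s['gripper_width'],s['finger_force'],s['wrist_force'],s['tcp_rot'])
for x in(-.125,-.058): print(pw(x,-.03))
to(*pw(-.135,-.03),.12)"
```

```text
[ 0.42227532 -0.34314168  0.03354933] 0.021823964648182696 34.99097228050232 [-0.53820684 -0.00988472  4.62213243] [3.14115650e+00 1.14748156e-02 2.08858010e-04]
(np.float64(0.4557768039459569), np.float64(0.02757863341762555))
(np.float64(0.5227688592429726), np.float64(0.02861039263449449))
off mm [  26.2 -370.3  -86.6] dr [ 0.02 -0.01 -0.48]
```

Request:
move_arm:
  offset:
    - [0,0,-0.03]
    - [0,0,-0.075]
    - [0.025,-0.04,-0.087]
    - [0.025,-0.09,-0.087]
    - [0.025,-0.37,-0.087]
    - [0.025,-0.37,-0.087]
    - [0.025,-0.37,-0.087]
    - [0.025,-0.37,-0.087]
  dr:
    - [0,0,0]
    - [0,0,0]
    - [0,0,-0.5]
    - [0,0,-0.5]
    - [0,0,-0.5]
    - [0,0,-0.5]
    - [0,0,-0.5]
    - [0,0,-0.5]

```text
clock: 8.75
eef_pos: [0.4444, -0.0509, 0.1201]
tcp_rot: [3.141, 0.025, -0.0]
wrist_force: [1.3, 0.3, -1.9]
gripper_width: 0.0219
finger_force: 35.0
```

```bash
python3 -c "
from h import *
to(*pw(-.135,-.03),.12)"
```

```text
off mm [  2.6 -78.3   0.1] dr [0.01 0.   0.01]
```

Request:
move_arm:
  offset:
    - [0.002,-0.03,0]
    - [0.002,-0.06,0]
    - [0.002,-0.06,0]
    - [0.002,-0.06,0]
    - [0.002,-0.06,0]
    - [0.002,-0.06,0]
  dr:
    - [0,0,0]
    - [0,0,0]
    - [0,0,0]
    - [0,0,0]
    - [0,0,0]
    - [0,0,0]

```text
clock: 9.35
eef_pos: [0.4459, 0.006, 0.12]
tcp_rot: [3.141, 0.022, -0.001]
wrist_force: [-0.2, 1.0, 0.1]
gripper_width: 0.0218
finger_force: 35.0
```

```bash
python3 -c "
from h import *
to(*pw(-.13,-.03),.075)"
```

```text
off mm [  5.2 -21.5  45. ] dr [ 0.02  0.03 -0.1 ]
```

Request:
move_arm:
  offset:
    - [0.005,-0.0215,0]
    - [0.005,-0.0215,0.01]
    - [0.005,-0.0215,0.03]
    - [0.005,-0.0215,0.045]
    - [0.005,-0.0215,0.045]
    - [0.005,-0.0215,0.045]
    - [0.005,-0.0215,0.045]
  dr:
    - [0,0,-0.1]
    - [0,0,-0.1]
    - [0,0,-0.1]
    - [0,0,-0.1]
    - [0,0,-0.1]
    - [0,0,-0.1]
    - [0,0,-0.1]

```text
clock: 10.05
eef_pos: [0.4513, 0.0286, 0.0758]
tcp_rot: [3.141, 0.027, 0.001]
wrist_force: [0.1, 1.0, -2.0]
gripper_width: 0.0215
finger_force: 35.0
```

```bash
python3 -c "
from h import *
shot('wrist','w3');shot('scene','s3')
to(*pw(-.13,-.03),.068)
for P in [(-.09,-.055,.033),(-.09,-.005,.033),(-.02,-.005,.054),(-.02,-.068,.059),(-.02,.068,.059)]: print(P,proj('w3',[*pw(*P[:2]),P[2]]).round(1),proj('s3',[*pw(*P[:2]),P[2]]).round(1))
s=r.get_state();M=R.from_rotvec(s['tcp_rot']).as_matrix()
for P in [(.088,.011,-.0165),(.088,-.011,-.0165)]: print(proj('w3',s['eef_pos']+np.array(P)))
a=cv2.imread('pics/w3.png')[60:300,140:440];b=cv2.imread('pics/s3.png')[160:280,230:330]
m=np.zeros((480,800,3),np.uint8);m[:400,:500]=cv2.resize(a,(500,400),interpolation=2);m[:360,500:]=cv2.resize(b,(300,360),interpolation=2);cv2.imwrite('pics/c6.png',m)"
```

```text
off mm [-0.6  1.2  7.9] dr [ 0.01 -0.08  0.11]
(-0.09, -0.055, 0.033) [[332.2 173.4]] [[257.4 218.7]]
(-0.09, -0.005, 0.033) [[236.2 173.2]] [[271.2 210.9]]
(-0.02, -0.005, 0.054) [[226.8  18.7]] [[290.6 215.8]]
(-0.02, -0.068, 0.059) [[376.7  16.8]] [[273.1 224.6]]
(-0.02, 0.068, 0.059) [[55.9 21.3]] [[309.9 202.8]]
[[259.63513206  68.51899903]]
[[311.61203117  69.51233363]]
```

View pics/c6.png

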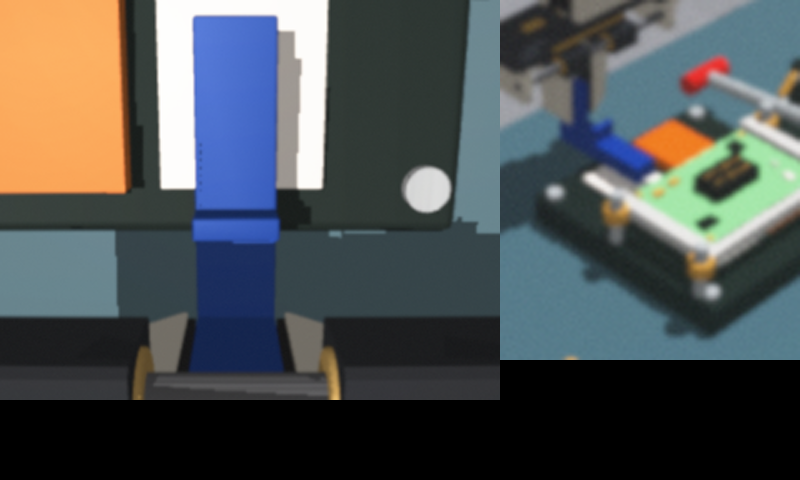

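Wrist view: the strip's front corners are at image (236,173) and (334,173), as predicted. The spacer is centred on the white strip and parallel to it. Now lower and slide in.

Request:
move_arm:
  offset:
    - [0,0.001,0.004]
    - [0,0.001,0.0075]
    - [0,0.001,0.0075]
    - [0,0.001,0.0075]
  dr:
    - [0,0,0]
    - [0,0,0]
    - [0,0,0]
    - [0,0,0]

```text
clock: 10.55
eef_pos: [0.4506, 0.028, 0.0676]
tcp_rot: [-3.141, -0.028, 0.001]
wrist_force: [0.4, -0.1, -1.2]
gripper_width: 0.0217
finger_force: 35.0
```

```bash
python3 -c "
from h import *
to(*pw(-.058,-.03),.068)"
```

```text
off mm [72.2  0.6 -0.4] dr [-0.    0.02  0.14]
```

Request:
move_arm:
  offset:
    - [0.01,0,0]
    - [0.02,0,0]
    - [0.028,0,0]
    - [0.036,0,0]
    - [0.044,0,0]
    - [0.052,0,0]
    - [0.06,0,0]
    - [0.06,0,0]
  dr:
    - [0,0,0]
    - [0,0,0]
    - [0,0,0]
    - [0,0,0]
    - [0,0,0]
    - [0,0,0]
    - [0,0,0]
    - [0,0,0]

```text
clock: 11.35
eef_pos: [0.5122, 0.0291, 0.0679]
tcp_rot: [-3.141, -0.028, -0.002]
wrist_force: [-0.5, -0.3, -1.1]
gripper_width: 0.0216
finger_force: 35.0
```

```bash
python3 -c "
from h import *
to(*pw(-.058,-.03),.068);print(r.get_state()['wrist_force'])"
```

```text
off mm [10.5  0.7 -0.1] dr [-0.03 -0.08  0.11]
[-0.4933669  -0.34751763 -1.08568743]
```

Free so far; now feed in slowly until the shoulder touches.

Request:
move_arm:
  offset:
    - [0.003,0,0]
    - [0.006,0,0]
    - [0.008,0,0]
    - [0.0095,0,0]
    - [0.0105,0,0]
    - [0.0105,0,0]
  dr:
    - [0,0,0]
    - [0,0,0]
    - [0,0,0]
    - [0,0,0]
    - [0,0,0]
    - [0,0,0]

```text
clock: 11.95
eef_pos: [0.5213, 0.0291, 0.0678]
tcp_rot: [3.141, 0.028, 0.0]
wrist_force: [-0.2, -0.5, -1.2]
gripper_width: 0.0218
finger_force: 35.0
```

Request:
move_arm:
  offset:
    - [0.001,0,0]
    - [0.002,0,0]
    - [0.003,0,0]
    - [0.003,0,0]
  dr:
    - [0,0,0]
    - [0,0,0]
    - [0,0,0]
    - [0,0,0]

```text
clock: 12.35
eef_pos: [0.5229, 0.0291, 0.0674]
tcp_rot: [3.141, 0.028, -0.004]
wrist_force: [-5.4, -0.6, 1.0]
gripper_width: 0.0219
finger_force: 35.0
```

Request:
move_arm:
  offset:
    - [-0.0015,0,0]
    - [-0.0015,0,0.0008]
    - [-0.0015,0,0.0014]
    - [-0.0015,0,0.0014]
    - [-0.0015,0,0.0014]
  dr:
    - [0,0,0]
    - [0,0,0]
    - [0,0,0]
    - [0,0,0]
    - [0,0,0]

```text
clock: 12.85
eef_pos: [0.5228, 0.0292, 0.0665]
tcp_rot: [3.141, 0.028, 0.0]
wrist_force: [-2.5, 0.0, 2.9]
gripper_width: 0.0217
finger_force: 35.0
```

Request:
move_arm:
  offset:
    - [0.0005,0,0]
    - [0.0005,0,0]
    - [0.0005,0,0]
    - [0.0005,0,0]
    - [0.0005,0,0]
    - [0.0005,0,0]
  dr:
    - [0,0,0]
    - [0,0,0]
    - [0,0,0]
    - [0,0,0]
    - [0,0,0]
    - [0,0,0]
  gripper: 0.05

```text
clock: 13.45
eef_pos: [0.5233, 0.0292, 0.0664]
tcp_rot: [-3.141, -0.028, -0.0]
wrist_force: [-1.0, 0.2, -0.3]
gripper_width: 0.0495
finger_force: 0.0
```

Request:
move_arm:
  offset:
    - [0,0,-0.02]
    - [0,0,-0.05]
    - [0,0,-0.09]
    - [0,0,-0.09]
    - [0,0,-0.09]
    - [0,0,-0.09]
  dr:
    - [0,0,0]
    - [0,0,0]
    - [0,0,0]
    - [0,0,0]
    - [0,0,0]
    - [0,0,0]

```text
clock: 14.05
eef_pos: [0.5225, 0.0289, 0.1556]
tcp_rot: [3.141, 0.028, -0.002]
wrist_force: [1.1, 0.2, -1.2]
gripper_width: 0.0502
finger_force: 0.0
```

```bash
python3 -c "
from h import *
shot('wrist','w4');shot('scene','s4')
to(*pw(.025,0),.12);to(*pw(.025,0),.085)
for P in [(-.02,-.041,.050),(-.02,-.019,.05),(-.02,-.041,.064),(-.02,-.019,.064),(-.02,-.068,.059),(-.02,.068,.059),(.01,.025,.073),(.01,-.025,.073)]: print(P,proj('w4',[*pw(*P[:2]),P[2]]).round(1))
a=cv2.imread('pics/w4.png');b=cv2.imread('pics/s4.png')[160:280,230:330]
m=np.zeros((420,800,3),np.uint8);m[:,:560]=a;m[:288,560:]=cv2.resize(b,(240,288),interpolation=2);cv2.imwrite('pics/c7.png',m)"
```

```text
off mm [ 83.7 -29.3  34.9] dr [-0.    0.14  0.13]
off mm [ 83.8 -29.3  69.9] dr [-0.    0.14  0.13]
(-0.02, -0.041, 0.05) [[298.5 160.9]]
(-0.02, -0.019, 0.05) [[266.3 160.8]]
(-0.02, -0.041, 0.064) [[299.4 163.5]]
(-0.02, -0.019, 0.064) [[265.5 163.4]]
(-0.02, -0.068, 0.059) [[339.8 162.7]]
(-0.02, 0.068, 0.059) [[135.7 162.7]]
(0.01, 0.025, 0.073) [[192.2 116.2]]
(0.01, -0.025, 0.073) [[274.4 116. ]]
```

View pics/c7.png

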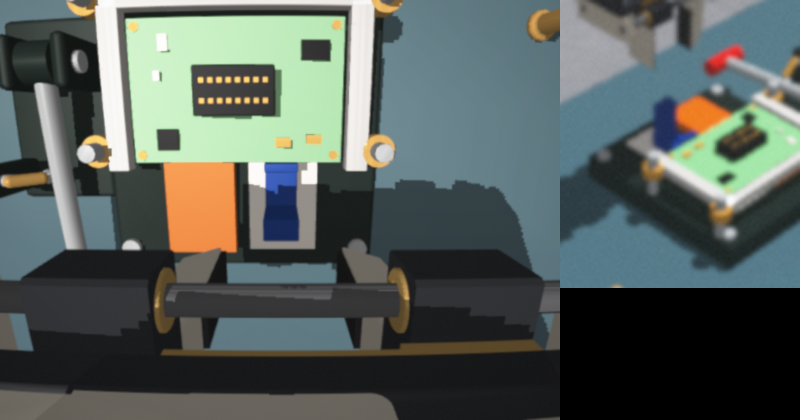

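The spacer sits straight with its shoulder at the board's edge (row 163), centred on the white strip. The housing front corners are at (192,116) and (275,116), as predicted. Close the fingers and go over the housing.

Request:
move_arm:
  offset:
    - [0.04,-0.015,0]
    - [0.084,-0.0293,0]
    - [0.084,-0.0293,0.02]
    - [0.084,-0.0293,0.045]
    - [0.084,-0.0293,0.062]
    - [0.084,-0.0293,0.062]
    - [0.084,-0.0293,0.062]
    - [0.084,-0.0293,0.062]
  dr:
    - [0,0,0]
    - [0,0,0]
    - [0,0,0]
    - [0,0,0]
    - [0,0,0]
    - [0,0,0]
    - [0,0,0]
    - [0,0,0]
  gripper: 0
  squeeze: 20

```text
clock: 14.95
eef_pos: [0.6074, 0.0602, 0.0954]
tcp_rot: [-3.141, -0.028, -0.003]
wrist_force: [0.1, 0.7, 0.5]
gripper_width: 0.0006
finger_force: 0.0
```

```bash
python3 -c "
from h import *
to(*pw(.025,0),.081);print(r.get_state()['wrist_force'],r.get_state()['gripper_width'])"
```

```text
off mm [-2.1  0.2 14.4] dr [-0.01 -0.09  0.12]
[0.10028764 0.73563752 0.5182522 ] 0.0006081493767126873
```

Request:
move_arm:
  offset:
    - [-0.002,0,0.005]
    - [-0.002,0,0.01]
    - [-0.002,0,0.013]
    - [-0.002,0,0.0155]
    - [-0.002,0,0.017]
    - [-0.002,0,0.017]
    - [-0.002,0,0.017]
  dr:
    - [0,0,0]
    - [0,0,0]
    - [0,0,0]
    - [0,0,0]
    - [0,0,0]
    - [0,0,0]
    - [0,0,0]

```text
clock: 15.65
eef_pos: [0.6046, 0.0597, 0.0779]
tcp_rot: [3.141, 0.028, -0.0]
wrist_force: [-3.0, -1.4, 7.0]
gripper_width: 0.0001
finger_force: 3.4
```

Request:
move_arm:
  offset:
    - [0,0,0.001]
    - [0,0,0.002]
    - [0,0,0.003]
    - [0,0,0.003]
    - [0,0,0.003]
  dr:
    - [0,0,0]
    - [0,0,0]
    - [0,0,0]
    - [0,0,0]
    - [0,0,0]

```text
clock: 16.15
eef_pos: [0.6047, 0.0598, 0.0772]
tcp_rot: [3.139, 0.028, 0.0]
wrist_force: [-8.7, -1.7, 23.0]
gripper_width: 0.0007
finger_force: 11.4
```

Request:
move_arm:
  offset:
    - [-0.0006,0,-0.0006]
    - [-0.001,0,-0.0012]
    - [-0.001,0,-0.0012]
    - [-0.001,0,-0.0012]
    - [-0.001,0,-0.0012]
  dr:
    - [0,0,0]
    - [0,0,0]
    - [0,0,0]
    - [0,0,0]
    - [0,0,0]

```text
clock: 16.65
eef_pos: [0.6046, 0.0597, 0.0773]
tcp_rot: [3.141, 0.028, 0.003]
wrist_force: [-3.1, -1.6, 11.6]
gripper_width: 0.0002
finger_force: 6.1
```

```bash
python3 -c "
from h import *
shot('scene','s5');shot('side','d5')
s=r.get_state();print(s['eef_pos'],s['wrist_force'])
a=cv2.imread('pics/s5.png')[160:280,230:370];b=cv2.imread('pics/d5.png')[190:330,190:340]
m=np.zeros((400,800,3),np.uint8);m[:343,:400]=cv2.resize(a,(400,343),interpolation=2);m[:373,400:]=cv2.resize(b,(400,373),interpolation=2);cv2.imwrite('pics/c8.png',m)"
```

```text
[0.60459687 0.05975815 0.07730788] [-2.94536024 -2.60216791 11.48444627]
```

View pics/c8.png

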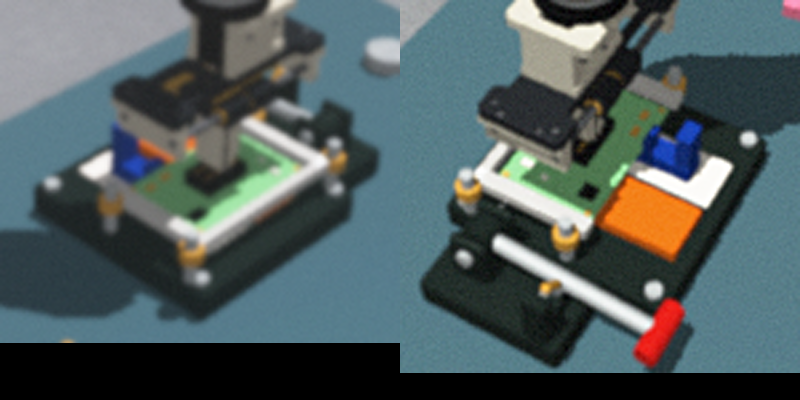

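The lever is still latched, the spacer is in on the white strip, and the fingers are on the housing. A touch more force, then hand in.

Request:
move_arm:
  offset:
    - [0,0,0.0006]
    - [0,0,0.0006]
    - [0,0,0.0006]
    - [0,0,0.0006]
  dr:
    - [0,0,0]
    - [0,0,0]
    - [0,0,0]
    - [0,0,0]

```text
clock: 17.15
eef_pos: [0.6046, 0.0598, 0.0772]
tcp_rot: [3.14, 0.028, 0.003]
wrist_force: [-5.3, -1.9, 16.1]
gripper_width: 0.0005
finger_force: 8.1
```

```bash
python3 -c "
from h import *
s=r.get_state();print(s['eef_pos'],s['wrist_force'])
if 11.5<s['wrist_force'][2]<25: print(r.hand_in())"
```

```text
[0.60460385 0.05975217 0.07723806] [-5.34449541 -1.85360652 16.09773818]
the job is handed in; nothing more can be done
None
```

The job is handed in at about 17 s, with no verdict returned: the lever is latched, the blue spacer is fully in under the board on the white strip and released, and the arm is holding the housing down at about 16 N with the board flush on the spacer.

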